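# Crank the tuner carriage to the green marker

### The arm

A 6-joint arm with a two-finger parallel gripper is mounted at the origin on the work surface. World frame = base frame: x ahead of the robot, y to its left, z up, the work surface at z = 0. Lengths are in m, angles in rad, forces in N, time in s.
With the tool pointing down it reaches from about 0.3 to 0.875 m from the base axis. Payload 6.4 kg.
Tool frame: the origin (TCP) lies midway between the tips of the shut fingers; the grasp point (between the pads) lies 19 mm behind it (ctrl.tcp_to_grasp is the distance from the TCP to the grasp point, in m); z points along the fingers, y is the direction in which the jaws open and shut (so a half turn about z gives the same grasp; the last joint's range is limited). The gripper opens to 85 mm and grips with 20 to 120 N. Pads are 22 mm wide; open, the fingers measure 114 mm over their backs; the gripper's body (76 mm by 85 mm) begins 54 mm behind the grasp point. The pads swing forward as they close: fully open they stand 13 mm farther back than shut.
Start: joints at [-1.52, 0.181, 1.607, -0, 1.354, -0.206], TCP at [0.146, -0.556, 0.231] pointing down, gripper open.
Joint ranges: [-2.99, 2.99], [-0.89, 2.07], [0.3, 2.58], [-1.14, 4.28], [0, 2.63], [-3.12, 3.12]. Speed limits (rad/s): [2.57, 2.57, 3.01, 3.14, 3.14, 3.14].

### API

Orientations are given as a unit quaternion [w, x, y, z].
In Python, from bench import monitor, imaging, order, spotter, ctrl gives the robot as it stands.
- The arm moves only by the shell command python3 -m pendant 'ROWS'. ROWS is JSON, a list that holds one entry, the list of rows, each a list of 5 numbers: the shift along the world's x, y, z in mm, then the turn about the world's z in degrees, then the finger opening in mm, from 0 to 85.4. A call has 1 to 8 rows; each row shifts and turns the commanded pose from where the row before left it; what a row does not reach is not made up. A row lasts 1/8 s, in which the tool goes at most 62.5 mm and 10.7 degrees, less where a joint would pass 70% of its speed; a pose out of reach is approached as far as the arm can. A call with a gripper value outside its range is refused whole. The fingers move at their own pace and stop on an object; the grip force is fixed at half the most. Time passes only in rows, so rows that do not move let the fingers close. It gives the time, the measured TCP pose, the force and the opening at its end, in the units of the state.
- monitor.get_obs(): the state, without advancing time (a new reading comes with each control period).
- imaging.camera(name): name is "scene" or "side" or "wrist"; returns a dict with "img" (420x560x3 uint8, red, green, blue), "vfov" (degrees; the focal length in pixels is half the picture's height over the tangent of half this angle, whatever the lens; pixels are square), "cx", "cy" (the principal point, pixels), "origin" and "orientation" of the camera in the world. Camera axes: x right, y down, z forward; pixel columns grow to the right and rows downward; lengths in m; the calibration is good to about 2 mm. A picture is of the moment at which its call begins. There is no depth.
- order.hand_in(): hands the job in, once; it reports no verdict.
Trained networks look in the newest picture that a camera, given by its name, has taken for a name from the list of things; names that differ only in an ending like _2 or _b are one class to them, and where a whole thing is asked for, a point or a joint stands for the part that bears it (a point fixed in the world has none). Each returns a list of dicts, best first, with "confidence" (0 to 1); they miss things now and then, are a little off and sometimes report something else, mostly with a low value. They report only what shows in the picture. A call takes as long as a camera call.
- spotter.recognise(camera, thing): "at" ([x, y, z] in m, in the coordinates of the camera as it stood for that picture, good to about 4 mm: the middle of the surface that is visible of it).
- spotter.tip_of(camera, thing): "at" ([x, y, z] in m, in the coordinates of the camera as it stood for that picture, good to about 4 mm: a listed point, or the origin of a listed thing).
The state is a dict: "time_s": time; "q": joint angles; "dq": joint speeds; "joint_efforts": joint torques, N m; "eef_pos": TCP position; "eef_rot": TCP orientation; "wrist_force": force on the tool from outside, world axes, zero at the start; "torque": the same for the moment, N m; "opening": opening from 0.0 (shut) to 1.0 (fully open).
Only numpy, scipy, OpenCV 4.12 (cv2) and the standard library are available. Lean on these libraries where they do the work, as an engineer would, in place of code of your own. Each camera call takes 0.05 s, during which the arm holds its last target. There are 200 camera calls.

### The job

On the RF bench, turn the handwheel of the slide-screw tuner by its red spinner handle until the blue carriage's red pointer stands opposite the green marker block beside the scale (not the orange one). Move the carriage only with the handwheel, never by pushing on it, then let go of the handle and leave everything at rest.

Things in the scene. Friction and masses are not known exactly. Their poses are not given: they have to be found in the camera images.
- hub (a point): Centre of the flat dark handwheel (102 mm wide, vertical axis, stays where left, about 3 N to turn), at its rim's top, 78 mm above the bench. z up; x points to the red spinner handle: an upright cylinder, 20 mm diameter, centre line 45 mm from the hub, from the rim's top to 46 mm above it. The handle spins freely on its pin: held without turning the hand, it can be carried round full circles.
- carriage: Blue block, 80 x 46 mm, top 74 mm above the bench, sliding on the rail. Origin: tip of its thin red pointer, over the white scale. y runs along the rail, away from the handwheel; x is level, towards the marker blocks. The wheel turned clockwise seen from above drives it along +y, anticlockwise along -y, 60 mm a full turn. Starts near mid-rail; can travel at least 82 mm either way.
- green_mark: The target: fixed green block, 16 x 16 mm, 48 mm high, beside the scale. Origin: centre of its underside, 12 mm above the bench; axes parallel to the carriage's. The pointer stands opposite it when both origins agree along the carriage's y; along x the block is always 12 mm beyond the tip. Starts 35 to 90 mm along the rail from the pointer, on either side.
- orange_mark: Fixed orange block of the same shape and height, on the other side of the carriage's start: a bystander, not the target.

How it is judged:
By the outcome, as a careful person would: the job done as asked, in the order asked, and still so for the second after the job is handed in, with the robot touching nothing.
It also fails if it takes over 48 s, if anything falls off the work surface, if the arm or the gripper's body presses on something with over 40 N, if the wrist force passes 120 N, or if a joint passes its speed limit or range.

## Working session

There is one attempt and no reset: what is moved stays moved. The work goes in short steps, Python scripts to look and compute and a shell command to move; the robot and the scene stay as the last step left them, time stands still between calls to the robot, and variables do not carry over. Pictures are saved under pics/ and viewed, about 8 in all and at most 12, crops included, and the job is handed in when it is done.

```bash
mkdir -p pics
cat > h.py <<'E'
import numpy as np, cv2
from scipy.spatial.transform import Rotation as R
from bench import monitor, imaging, order, spotter, ctrl
def cam(n,save=None):
    c=imaging.camera(n)
    if save: cv2.imwrite('pics/'+save,c['img'][:,:,::-1])
    return c
def rot(c): 
    q=c['orientation']; return R.from_quat([q[1],q[2],q[3],q[0]]).as_matrix()
def w(c,p): return rot(c)@np.array(p)+np.array(c['origin'])
def ray(c,u,v,z):
    f=c['img'].shape[0]/2/np.tan(np.radians(c['vfov'])/2)
    d=rot(c)@np.array([(u-c['cx'])/f,(v-c['cy'])/f,1]); o=np.array(c['origin'])
    return o+d*(z-o[2])/d[2]
def proj(c,P):
    f=c['img'].shape[0]/2/np.tan(np.radians(c['vfov'])/2)
    p=rot(c).T@(np.array(P)-np.array(c['origin'])); return c['cx']+f*p[0]/p[2],c['cy']+f*p[1]/p[2]
E
python3 - <<'E'
from h import *
np.set_printoptions(precision=4,suppress=True)
for n in ['scene','side']:
    c=cam(n,n+'0.png'); print(n,c['origin'],c['vfov'])
    for t in ['hub','carriage','green_mark','orange_mark']:
        for f in (spotter.tip_of,spotter.recognise):
            for d in f(n,t)[:2]: print(t,f.__name__,w(c,d['at']),round(d['confidence'],2))
print(monitor.get_obs())
a=cv2.imread('pics/scene0.png');b=cv2.imread('pics/side0.png')
E
```

```text
scene [0.8105 0.4358 0.5664] 50.56269727417203
hub call [ 0.5325 -0.0382  0.0753] 0.96
hub call [ 0.5444 -0.0486  0.075 ] 0.85
carriage call [0.6208 0.1408 0.0494] 0.8
carriage call [0.5684 0.1592 0.0654] 0.74
green_mark call [0.6394 0.1988 0.0154] 0.67
green_mark call [0.6407 0.206  0.0529] 0.84
orange_mark call [0.6188 0.0666 0.0118] 0.83
side [ 0.4886 -0.3929  0.5475] 47.77560015973586
hub call [ 0.5428 -0.0409  0.079 ] 0.61
hub call [ 0.5414 -0.0551  0.0789] 0.91
carriage call [0.6188 0.1423 0.053 ] 0.77
green_mark call [0.641  0.2042 0.0149] 0.82
green_mark call [0.642  0.1981 0.0464] 0.69
green_mark call [0.5609 0.1326 0.0635] 0.38
orange_mark call [0.6237 0.0722 0.0157] 0.57
orange_mark call [0.621  0.0661 0.0481] 0.61
{'time_s': 0.9, 'q': array([-1.5203,  0.1808,  1.607 ,  0.    ,  1.3538, -0.2063]), 'dq': array([-0.0001,  0.0003,  0.0007,  0.0002,  0.0013, -0.0008]), 'joint_efforts': array([ -0.0002, -44.4829, -35.1679,  -0.0002,   0.0006,   0.    ]), 'eef_pos': array([ 0.146 , -0.5562,  0.2313]), 'eef_rot': array([0.    , 0.9918, 0.128 , 0.    ]), 'wrist_force': array([-0.705 , -0.0189,  0.3258]), 'torque': array([0.0663, 0.0089, 0.0629]), 'opening': 1.0024898097579127}
```

View pics/scene0.png

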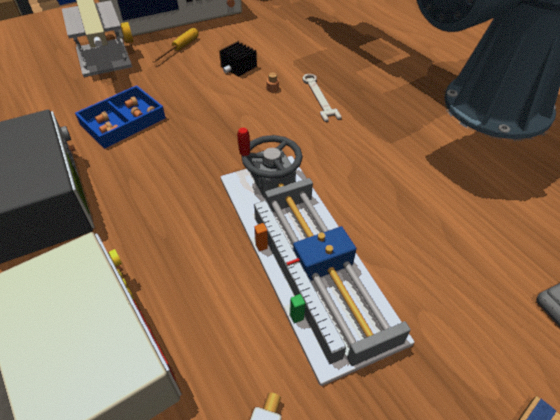

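View pics/side0.png

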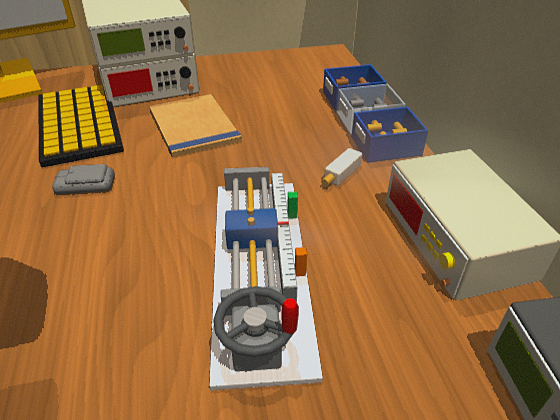

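The two views agree. In the scene view the handle is at about (244,140), the wheel at (272,157), the pointer at (292,262), green at (297,308) and orange at (261,237). Next I'll refine these by colour segmentation and triangulation.

```bash
cat >> h.py <<'E'
def blobs(img,col):
    H=cv2.cvtColor(img,cv2.COLOR_RGB2HSV); h,s,v=cv2.split(H)
    m={'red':((h<6)|(h>172))&(s>170)&(v>90),'green':(h>45)&(h<85)&(s>150)&(v>60),'orange':(h>6)&(h<15)&(s>215)&(v>120),'blue':(h>100)&(h<125)&(s>120)}[col]
    n,l,st,ce=cv2.connectedComponentsWithStats(m.astype(np.uint8))
    return l,[(i,st[i],ce[i]) for i in range(1,n) if st[i][4]>8]
def tri(cs,us):
    A=np.zeros((3,3));b=np.zeros(3);L=[]
    for c,(u,v) in zip(cs,us):
        o=np.array(c['origin']);d=ray(c,u,v,0)-o;d/=np.linalg.norm(d);P=np.eye(3)-np.outer(d,d);A+=P;b+=P@o;L.append((o,P))
    X=np.linalg.solve(A,b); return X,[1e3*np.linalg.norm(P@(X-o)) for o,P in L]
E
python3 - <<'E'
from h import *
np.set_printoptions(precision=4,suppress=True)
cs=[cam('scene'),cam('side')]
for c in cs:
    for col in ['red','green','orange']:
        l,B=blobs(c['img'],col)
        print(col,[(b[1].tolist(),b[2].round(1).tolist()) for b in B][:8])
v=[cv2.resize(cs[0]['img'][110:350,200:400],None,fx=2,fy=2,interpolation=2),cv2.resize(cs[1]['img'][150:390,200:340],None,fx=2,fy=2,interpolation=2)]
cv2.imwrite('pics/z.png',np.hstack(v)[:,:,::-1])
E
```

```text
red [([238, 128, 10, 9, 67], [242.1, 131.6]), ([287, 258, 13, 7, 25], [293.2, 261.2]), ([158, 345, 10, 19, 25], [162.4, 353.5])]
green [([291, 294, 14, 25, 172], [297.8, 303.7])]
orange []
red [([107, 68, 46, 29, 921], [130.0, 82.3]), ([401, 184, 22, 28, 48], [411.9, 198.1]), ([278, 222, 11, 2, 19], [283.1, 222.5]), ([283, 298, 15, 35, 439], [289.9, 314.6])]
green [([288, 192, 10, 26, 202], [292.4, 203.9])]
orange [([296, 248, 11, 28, 205], [301.0, 263.4])]
```

View pics/z.png

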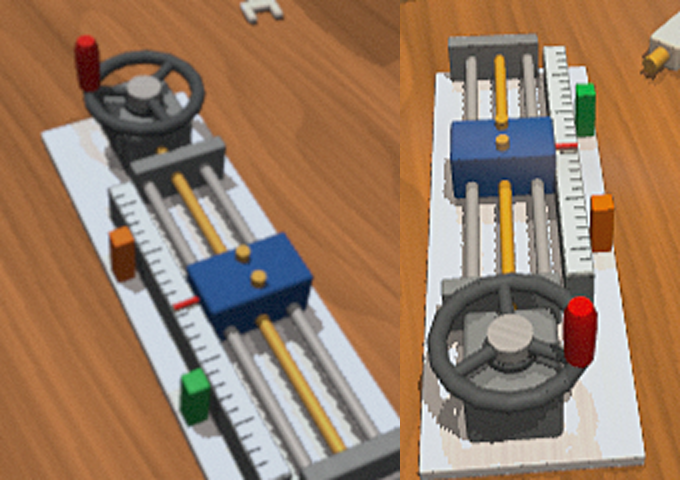

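The crop puts the handle top at (243.5,131) in scene and (290,301) in side. The pointer tip is at (288.5,263) and (289,223.5), and the green top at (297,298.5) and (292.5,194.5).

Run:
```python
from h import *
np.set_printoptions(precision=4,suppress=True)
cs=[cam('scene'),cam('side')]
F={'htop':((243.5,131),(290,301.5),.124),'hbot':((245.5,153.5),(289,331),.078),'rim':((272.5,156),(255.5,320.5),.074),'tip':((288.5,263),(289,223.5),None),'green':((297,298.5),(292.5,194.5),.060),'orange':((260.5,227),(301,250),.060)}
for k,(a,b,z) in F.items():
    X,e=tri(cs,(a,b)); print(k,X,np.round(e,1), *( [ray(cs[0],*a,z)[:2],ray(cs[1],*b,z)[:2]] if z else []))
for r in [(0.2,0,0)]: pass
```

```text
htop [ 0.5717 -0.0638  0.1247] [0.6 0.6] [ 0.5707 -0.0644] [ 0.5724 -0.0635]
hbot [ 0.5699 -0.0674  0.0746] [1. 1.] [ 0.5706 -0.0637] [ 0.5702 -0.0702]
rim [ 0.5338 -0.0416  0.0719] [1.3 1.3] [ 0.5336 -0.0393] [ 0.5348 -0.0437]
tip [0.6184 0.1419 0.0537] [2.2 2.2]
green [0.6398 0.1997 0.0623] [0.3 0.3] [0.6388 0.1987] [0.6408 0.2024]
orange [0.6213 0.0723 0.0623] [0.5 0.5] [0.6199 0.0708] [0.6224 0.0743]
```

The geometry checks out: the handle is 44 mm from the hub, and the tip-to-green x-offset is 12.8 mm. That leaves about +60 mm of travel, or roughly one clockwise turn. I'll move above the handle.

```bash
python3 -m pendant '[[[26,31,0,0,85],[26,31,0,0,85],[27,31,0,0,85],[27,31,0,0,85],[27,31,0,0,85],[27,31,0,0,85],[27,31,0,0,85],[27,31,0,0,85]]]'; python3 -m pendant '[[[27,31,0,0,85],[27,31,0,0,85],[27,31,0,0,85],[26,30,0,0,85],[26,30,0,0,85],[26,30,0,0,85],[26,31,0,0,85],[26,31,0,0,85]]]';python3 -m pendant '[[[0,0,0,0,85],[0,0,0,0,85]]]'
python3 - <<'E'
from h import *
np.set_printoptions(precision=4,suppress=True)
c=cam('wrist','w1.png');print(c['origin'])
for t in ['hub']:
    for d in spotter.tip_of('wrist',t)[:2]: print(t,w(c,d['at']),d['confidence'])
l,B=blobs(c['img'],'red');print([(b[1].tolist(),b[2].round(1).tolist(),ray(c,*b[2],.12)) for b in B][:6])
print(proj(c,[.5715,-.064,.124]))
o=monitor.get_obs();print(o['eef_pos'],o['eef_rot'],o['q'],o['time_s'])
E
```

```text
time_s: 2.1
eef_pos: [0.3608, -0.3071, 0.2315]
eef_rot: [0.0, 0.992, 0.128, 0.0]
wrist_force: [1.3, -0.2, 0.6]
opening: 0.994
time_s: 3.1
eef_pos: [0.5719, -0.062, 0.2314]
eef_rot: [0.0, 0.992, 0.128, 0.0]
wrist_force: [0.2, 0.7, -0.5]
opening: 0.997
time_s: 3.35
eef_pos: [0.5706, -0.0634, 0.231]
eef_rot: [0.0, 0.992, 0.128, -0.0]
wrist_force: [0.1, 0.2, -0.1]
opening: 0.998
[ 0.6412 -0.0453  0.3721]
hub [ 0.5278 -0.0458  0.0799] 0.68
[([44, 69, 10, 22, 117], [48.8, 79.8], array([0.6165, 0.1017, 0.12  ])), ([269, 188, 24, 30, 510], [280.8, 202.9], array([ 0.5739, -0.0679,  0.12  ]))]
(np.float64(274.74689796234463), np.float64(206.23162909907074))
[ 0.5705 -0.064   0.2313] [ 0.0001  0.9918  0.1275 -0.0002] [-0.3182  0.179   1.6091 -0.0004  1.3537  0.9969] 3.45
```

View pics/w1.png

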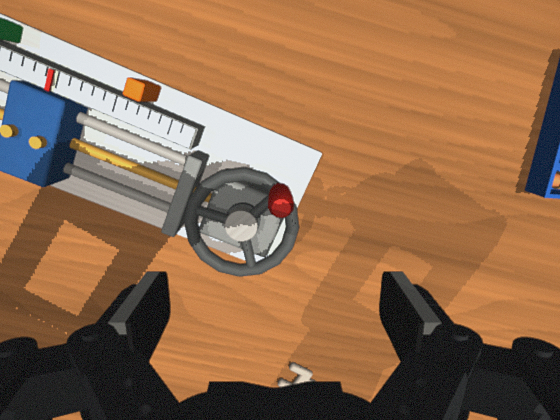

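Wrist view: the handle top is near (281,196), the rim centre near (243,222), and the pointer near (50,80). I'll check these against the stereo estimate.

Run:
```python
from h import *
np.set_printoptions(precision=4,suppress=True)
c=cam('wrist');print('top',ray(c,281.5,196.5,.124),'bot',ray(c,280,210,.09),'rim',ray(c,243,222,.073), 'tip',ray(c,51,70,.052),'tipproj',proj(c,[.6184,.1419,.0537]))
```

```text
top [ 0.5795 -0.0675  0.124 ] bot [ 0.5598 -0.0722  0.09  ] rim [ 0.5361 -0.0452  0.073 ] tip [0.6183 0.1396 0.052 ] tipproj (np.float64(46.99786088785564), np.float64(68.9580659258423))
```

```bash
python3 -m pendant '[[[1,-1,-36,0,85],[1,-1,-36,0,85],[0,0,-36,0,85],[0,0,-20,0,85],[0,0,-15,0,85],[0,0,0,0,85],[0,0,0,0,60],[0,0,0,0,40]]]'; python3 -m pendant '[[[0,0,0,0,25],[0,0,0,0,10],[0,0,0,0,10],[0,0,0,0,10],[0,0,0,0,10]]]'
python3 - <<'E'
from h import *
cam('wrist','w2.png');cam('side','s2.png');o=monitor.get_obs();print(o['eef_pos'],o['opening']*85.4,o['wrist_force'],o['torque'])
a=cv2.imread('pics/w2.png');b=cv2.imread('pics/s2.png')
cv2.imwrite('pics/c2.png',cv2.resize(np.hstack([a[:,100:480],b[:,150:530]]),(760,420)))
E
```

```text
time_s: 4.5
eef_pos: [0.5739, -0.0654, 0.0895]
eef_rot: [0.0, 0.992, 0.128, 0.001]
wrist_force: [1.0, -0.8, 0.5]
opening: 0.599
time_s: 5.12
eef_pos: [0.5738, -0.0655, 0.0891]
eef_rot: [0.0, 0.992, 0.128, 0.001]
wrist_force: [0.3, -0.6, 5.9]
opening: 0.209
[ 0.57382399 -0.06552145  0.08915954] 18.017606705345564 [-0.07417162 -0.51314313  7.18166983] [-0.2172035  -0.04007384  0.03652949]
```

View pics/c2.png

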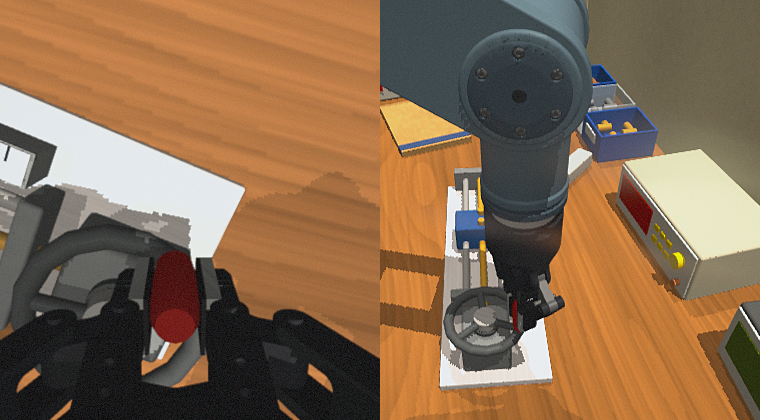

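The handle is held (opening about 18 mm). Computing the circle steps.

Run:
```python
import numpy as np
a=np.radians(-31-10*np.arange(37));p=np.round(45*np.c_[np.cos(a),np.sin(a)],1)
d=np.round(np.diff(p,axis=0),1)
for i in range(0,36,6): print(i*10,d[i:i+6].tolist())
```

```text
0 [[-4.6, -6.3], [-5.7, -5.5], [-6.5, -4.4], [-7.1, -3.1], [-7.7, -1.9], [-7.8, -0.6]]
60 [[-7.8, 0.8], [-7.5, 2.2], [-7.1, 3.4], [-6.3, 4.6], [-5.5, 5.7], [-4.4, 6.5]]
120 [[-3.1, 7.1], [-1.9, 7.7], [-0.6, 7.8], [0.8, 7.8], [2.2, 7.5], [3.4, 7.1]]
180 [[4.6, 6.3], [5.7, 5.5], [6.5, 4.4], [7.1, 3.1], [7.7, 1.9], [7.8, 0.6]]
240 [[7.8, -0.8], [7.5, -2.2], [7.1, -3.4], [6.3, -4.6], [5.5, -5.7], [4.4, -6.5]]
300 [[3.1, -7.1], [1.9, -7.7], [0.6, -7.8], [-0.8, -7.8], [-2.2, -7.5], [-3.4, -7.1]]
```

```bash
python3 -m pendant '[[[-4.6,-6.3,0,0,10],[-5.7,-5.5,0,0,10],[-6.5,-4.4,0,0,10],[-7.1,-3.1,0,0,10],[-7.7,-1.9,0,0,10],[-7.8,-0.6,0,0,10],[0,0,0,0,10]]]'
python3 - <<'E'
from h import *
c=cam('scene','s3.png');o=monitor.get_obs();print(o['eef_pos'],o['opening']*85.4,o['wrist_force'],o['torque'])
for d in spotter.tip_of('scene','carriage')[:2]: print(w(c,d['at']),d['confidence'])
l,B=blobs(c['img'],'red');print([(b[1].tolist(),b[2].round(1).tolist()) for b in B][:6])
E
```

```text
time_s: 6.1
eef_pos: [0.5335, -0.0875, 0.0891]
eef_rot: [0.0, 0.992, 0.128, 0.0]
wrist_force: [-0.7, 0.8, 8.0]
opening: 0.206
[ 0.53347972 -0.08752209  0.08910793] 17.87486449874649 [-1.57256961 -0.17395072  8.74013281] [-0.06265781  0.2427211   0.06558088]
[0.62209602 0.15190583 0.04998662] 0.92
[([290, 264, 12, 6, 23], [296.1, 266.4]), ([156, 341, 12, 22, 25], [161.1, 351.2])]
```

The wheel turns cleanly: the pointer moved about 10 mm and the side forces are tiny. Continuing to 300°.

```bash
python3 -m pendant '[[[-7.8,0.8,0,0,10],[-7.5,2.2,0,0,10],[-7.1,3.4,0,0,10],[-6.3,4.6,0,0,10],[-5.5,5.7,0,0,10],[-4.4,6.5,0,0,10],[0,0,0,0,10]]]'
python3 -m pendant '[[[-3.1,7.1,0,0,10],[-1.9,7.7,0,0,10],[-0.6,7.8,0,0,10],[0.8,7.8,0,0,10],[2.2,7.5,0,0,10],[3.4,7.1,0,0,10],[0,0,0,0,10]]]'
```

```text
time_s: 7.08
eef_pos: [0.4953, -0.0637, 0.0891]
eef_rot: [0.0, 0.992, 0.128, 0.001]
wrist_force: [1.4, 0.9, 8.1]
opening: 0.203
time_s: 7.95
eef_pos: [0.4967, -0.0191, 0.0891]
eef_rot: [0.001, 0.992, 0.128, 0.001]
wrist_force: [1.4, -0.7, 6.8]
opening: 0.209
```

```bash
python3 -m pendant '[[[4.6,6.3,0,0,10],[5.7,5.5,0,0,10],[6.5,4.4,0,0,10],[7.1,3.1,0,0,10],[7.7,1.9,0,0,10],[7.8,0.6,0,0,10],[0,0,0,0,10]]]'
python3 -m pendant '[[[7.8,-0.8,0,0,10],[7.5,-2.2,0,0,10],[7.1,-3.4,0,0,10],[6.3,-4.6,0,0,10],[5.5,-5.7,0,0,10],[4.4,-6.5,0,0,10],[0,0,0,0,10],[0,0,0,0,10]]]'
python3 - <<'E'
from h import *
c=cam('scene','s4.png');o=monitor.get_obs();print(o['eef_pos'],o['opening']*85.4,o['wrist_force'])
for n in ['scene','side']:
    c=cam(n,n+'4.png')
    for t in ['carriage','green_mark']:
        for d in spotter.tip_of(n,t)[:2]: print(n,t,w(c,d['at']),d['confidence'])
    l,B=blobs(c['img'],'red');print([(b[1].tolist(),b[2].round(1).tolist()) for b in B][:6])
a=cv2.imread('pics/scene4.png')[200:350,240:400];b=cv2.imread('pics/side4.png')[140:290,190:350]
cv2.imwrite('pics/c4.png',cv2.resize(np.hstack([a,b]),None,fx=2.5,fy=2.5,interpolation=2))
E
```

```text
time_s: 8.82
eef_pos: [0.5359, 0.0025, 0.0891]
eef_rot: [0.0, 0.992, 0.128, 0.001]
wrist_force: [0.6, -0.9, 8.3]
opening: 0.208
time_s: 9.82
eef_pos: [0.5745, -0.0207, 0.0892]
eef_rot: [0.0, 0.992, 0.128, 0.001]
wrist_force: [2.1, 0.4, 6.8]
opening: 0.206
[ 0.57449216 -0.02071102  0.08916514] 18.156659366124867 [ 2.10033926 -0.49043087  7.84349381]
scene carriage [0.62534706 0.18755665 0.04997479] 0.66
scene green_mark [0.63686458 0.19801943 0.01534161] 0.86
scene green_mark [0.62679279 0.18951169 0.05158962] 0.52
[([302, 287, 13, 6, 28], [308.1, 289.5]), ([155, 340, 14, 25, 30], [161.4, 351.7])]
[([107, 68, 46, 29, 921], [130.0, 82.2]), ([401, 184, 22, 51, 76], [414.2, 206.1]), ([390, 190, 14, 11, 57], [395.4, 195.1]), ([401, 200, 5, 5, 9], [402.9, 202.4]), ([275, 271, 7, 31, 105], [276.9, 285.8])]
```

View pics/c4.png

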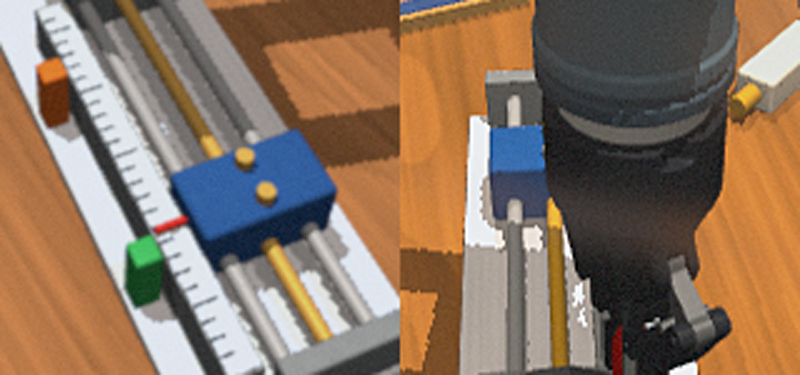

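Pointer tip in the scene view is now about (302,292), still short of green, whose top is at (297,298.5). I'll compute the remaining travel, using the known 12 mm x-offset to fix the tip height.

Run:
```python
from h import *
cs=[cam('scene'),cam('side')]
# yaw from green/orange tops
ay=np.array([.0185,.1274]);ay/=np.linalg.norm(ay);ax=np.array([ay[1],-ay[0]])
for name,i,t,g in [('scene0',0,(287.5,263),(297,298.5)),('side0',1,(289,223),(292.5,194.5)),('scene4',0,(302,292),(297,298.5))]:
    G=ray(cs[i],*g,.060)[:2]
    for z in (.048,.050,.052,.054):
        d=(G-ray(cs[i],*t,z)[:2])*1e3; print(name,z,'x %.1f y %.1f'%(d@ax,d@ay))
# zooms
a=cv2.imread('pics/scene0.png')[250:330,270:330];b=cv2.imread('pics/side0.png')[180:240,270:310]
c=cv2.imread('pics/scene4.png')[270:330,280:330]
f=lambda q:cv2.resize(cv2.resize(q,None,fx=7,fy=7,interpolation=cv2.INTER_CUBIC)[:420],None,fx=.75,fy=.75) if 0 else cv2.resize(q,None,fx=5,fy=5,interpolation=0)[:300]
cv2.imwrite('pics/z5.png',np.hstack([f(a),f(b),f(c)]))
```

```text
scene0 0.048 x 14.5 y 63.0
scene0 0.05 x 13.9 y 61.7
scene0 0.052 x 13.4 y 60.5
scene0 0.054 x 12.8 y 59.2
side0 0.048 x 10.6 y 56.5
side0 0.05 x 10.9 y 58.7
side0 0.052 x 11.1 y 60.9
side0 0.054 x 11.3 y 63.2
scene4 0.048 x 13.5 y 12.5
scene4 0.05 x 12.9 y 11.4
scene4 0.052 x 12.3 y 10.4
scene4 0.054 x 11.8 y 9.4
```

View pics/z5.png

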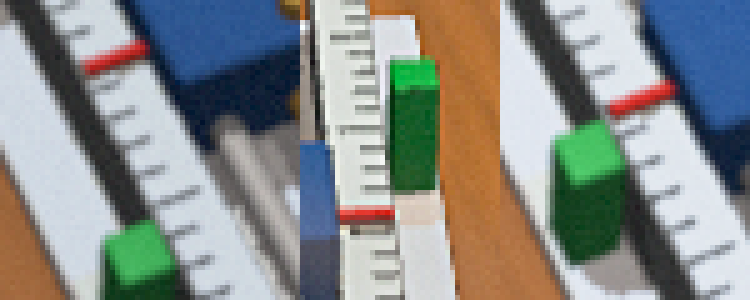

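Refined pixels: in scene the green top is at (297.7,300.3) and the tip at (301.8,291.8), against (287.4,263.8) at the start. In side the tip is at (288.8,222.6) and green at (292.8,195).

Run:
```python
from h import *
cs=[cam('scene'),cam('side')]
X,e=tri(cs,((297.7,300.3),(292.8,195)));O,_=tri(cs,((260.5,227.5),(301,250)));T,e2=tri(cs,((287.4,263.8),(288.8,222.6)));print(X,O,T,e2)
ay=np.array([.0185,.1274]);ay/=np.linalg.norm(ay);ax=np.array([ay[1],-ay[0]])
for name,i,t,g in [('scene0',0,(287.4,263.8),(297.7,300.3)),('side0',1,(288.8,222.6),(292.8,195)),('scene4',0,(301.8,291.8),(297.7,300.3))]:
    G=ray(cs[i],*g,.060)[:2]
    for z in (.050,.052,.054):
        d=(G-ray(cs[i],*t,z)[:2])*1e3; print(name,z,'x %.1f y %.1f'%(d@ax,d@ay))
```

```text
[0.64024857 0.20124014 0.06015394] [0.62150811 0.07278029 0.06179825] [0.6195138  0.14282285 0.05418501] [np.float64(0.9953137238200962), np.float64(0.9953137238199363)]
scene0 0.05 x 13.5 y 63.3
scene0 0.052 x 13.0 y 62.0
scene0 0.054 x 12.4 y 60.8
side0 0.05 x 11.5 y 56.4
side0 0.052 x 11.7 y 58.6
side0 0.054 x 11.9 y 60.8
scene4 0.05 x 13.1 y 14.6
scene4 0.052 x 12.5 y 13.5
scene4 0.054 x 11.9 y 12.5
```

```bash
python3 -m pendant '[[[3.1,-7.1,0,0,10],[1.9,-7.7,0,0,10],[0.6,-7.8,0,0,10],[-0.8,-7.8,0,0,10],[-2.2,-7.5,0,0,10],[-3.4,-7.1,0,0,10],[-2.1,-3.3,0,0,10],[0,0,0,0,10]]]'
python3 - <<'E'
from h import *
o=monitor.get_obs();print(o['eef_pos'],o['opening']*85.4,o['wrist_force'])
c=cam('scene','s6.png')
l,B=blobs(c['img'],'red');print([(b[1].tolist(),b[2].round(1).tolist()) for b in B][:6])
c2=cam('wrist');
f=lambda q:cv2.resize(q[:,:,::-1],None,fx=6,fy=6,interpolation=cv2.INTER_CUBIC)
cv2.imwrite('pics/z6.png',f(c['img'][275:335,280:340]))
E
```

```text
time_s: 11.38
eef_pos: [0.5714, -0.0692, 0.0891]
eef_rot: [0.0, 0.992, 0.128, 0.001]
wrist_force: [1.4, -1.4, 6.0]
opening: 0.209
[ 0.57137623 -0.06920364  0.08912759] 17.88962745796511 [ 1.44783431 -1.35322663  6.02866211]
[([306, 293, 13, 7, 33], [311.7, 296.1]), ([158, 345, 10, 18, 22], [162.3, 353.4])]
```

View pics/z6.png

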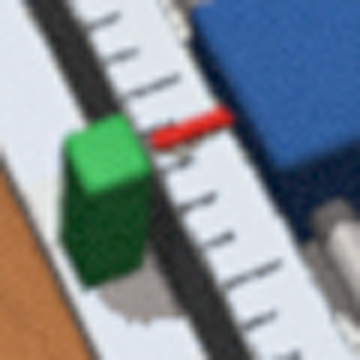

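The tip is at about (305.3,298.5), nearly opposite green, but scene-view parallax leaves 0 to 3 mm in doubt. I'll let go, rise, and look from above with the wrist camera.

```bash
python3 -m pendant '[[[0,0,0,0,30],[0,0,0,0,60],[0,0,0,0,85],[0,0,0,0,85],[0,0,0,0,85],[0,0,0,0,85],[0,0,15,0,85],[0,0,30,0,85]]]'
python3 -m pendant '[[[0,0,40,0,85],[0,0,40,0,85],[0,20,20,0,85],[5,40,0,0,85],[10,40,0,0,85],[10,40,0,0,85],[10,40,0,0,85],[10,40,0,0,85]]]'
python3 -m pendant '[[[5,40,0,0,85],[0,0,0,0,85],[0,0,0,0,85],[0,0,0,0,85]]]'
python3 - <<'E'
from h import *
np.set_printoptions(precision=4,suppress=True)
o=monitor.get_obs();print(o['eef_pos'],o['time_s'])
c=cam('wrist','w7.png');print(c['origin'],rot(c)[:,2])
for z in ('red','green','orange'):
    l,B=blobs(c['img'],z);print(z,[(b[1].tolist(),b[2].round(1).tolist(),ray(c,*b[2],.054)) for b in B][:6])
for t in ['carriage','green_mark','orange_mark']:
    for d in spotter.tip_of('wrist',t)[:2]: print(t,w(c,d['at']),d['confidence'])
cam('side','side7.png');cam('scene','scene7.png')
E
```

```text
time_s: 12.48
eef_pos: [0.5701, -0.0682, 0.1334]
eef_rot: [-0.001, 0.992, 0.128, -0.001]
wrist_force: [1.0, 0.3, 1.0]
opening: 0.995
time_s: 13.48
eef_pos: [0.6164, 0.1529, 0.2348]
eef_rot: [0.0, 0.992, 0.128, 0.001]
wrist_force: [0.7, 0.0, -0.0]
opening: 0.993
time_s: 13.98
eef_pos: [0.6211, 0.1904, 0.2337]
eef_rot: [0.0, 0.992, 0.127, 0.0]
wrist_force: [0.8, -0.6, -0.4]
opening: 0.998
[0.6211 0.1904 0.2337] 13.975
[0.6915 0.2084 0.3748] [-0.2784 -0.0732 -0.9577]
red [([257, 175, 10, 19, 62], [261.1, 183.9], array([0.619 , 0.2017, 0.054 ])), ([549, 320, 11, 28, 174], [555.6, 334.6], array([ 0.5408, -0.1328,  0.054 ]))]
green [([259, 148, 20, 26, 298], [268.4, 161.5], array([0.6405, 0.2004, 0.054 ]))]
orange []
carriage [0.63   0.1994 0.0491] 0.69
green_mark [0.6404 0.1995 0.011 ] 0.57
orange_mark [0.6203 0.0706 0.01  ] 0.58
```

View pics/w7.png

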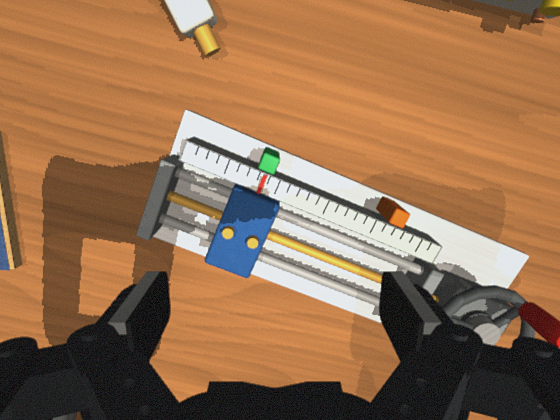

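The wrist view shows the pointer (about 261,184) practically opposite green (about 268,161). Picture count is 9. I'll zoom on wrist and side together.

Run:
```python
from h import *
f=lambda q,k:cv2.resize(q,None,fx=k,fy=k,interpolation=cv2.INTER_CUBIC)
a=cv2.imread('pics/w7.png')[140:200,230:300];b=cv2.imread('pics/side7.png')[170:230,255:315]
cv2.imwrite('pics/z7.png',np.hstack([f(a,6),f(b,6)]))
```

```text
(no output)
```

View pics/z7.png

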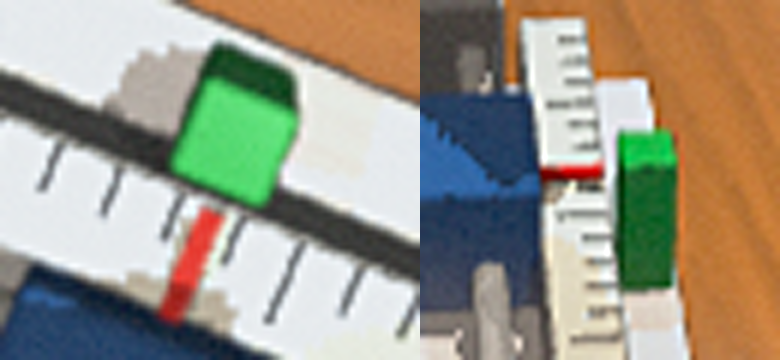

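Run:
```python
from h import *
cw=cam('wrist');cs=cam('scene');cd=cam('side')
ay=np.array([.0185,.1274]);ay/=np.linalg.norm(ay);ax=np.array([ay[1],-ay[0]])
print('tri tip',tri([cw,cs,cd],((265.3,175.2),(305.3,298.5),(285.3,198.5))),'green',tri([cw,cs,cd],((269.5,163.3),(297.8,300.5),(292.8,195))))
for n,c,t,g in [('wrist',cw,(265.3,175.2),(269.5,163.3)),('scene',cs,(305.3,298.5),(297.8,300.5)),('side',cd,(285.3,198.5),(292.8,195))]:
    G=ray(c,*g,.060)[:2]
    for z in (.052,.054,.056):
        d=(G-ray(c,*t,z)[:2])*1e3; print(n,z,'x %.1f y %.1f'%(d@ax,d@ay))
o,gr=[ray(cw,*p,.06)[:2] for p in ((399,210),(269.5,163.3))];v=gr-o;print(v/np.linalg.norm(v),ay)
```

```text
tri tip (array([0.62794212, 0.20118698, 0.05454909]), [np.float64(0.5646134243053775), np.float64(0.6491018225912731), np.float64(0.40816995513104604)]) green (array([0.64016838, 0.2007159 , 0.06010948]), [np.float64(0.9037402653876542), np.float64(1.1859554573471145), np.float64(0.7271543715790146)])
wrist 0.052 x 12.8 y 1.1
wrist 0.054 x 12.4 y 1.0
wrist 0.056 x 12.0 y 0.9
scene 0.052 x 12.4 y 2.9
scene 0.054 x 11.9 y 1.9
scene 0.056 x 11.3 y 0.9
side 0.052 x 12.2 y -1.6
side 0.054 x 12.4 y 0.8
side 0.056 x 12.7 y 3.3
[0.09293386 0.99567228] [0.14370472 0.98962061]
```

All three cameras agree with the tip height at about 54.5 mm: the pointer is about 1.1 mm short. I'll regrasp and turn about 7° more.

```bash
python3 -m pendant '[[[-7,-37,0,0,85],[-7,-37,0,0,85],[-7,-37,0,0,85],[-7,-37,0,0,85],[-7,-37,0,0,85],[-7,-37,0,0,85],[-8,-37,0,0,85],[0,0,0,0,85]]]'
python3 -m pendant '[[[0,0,0,0,85],[0,0,-25,0,85],[0,0,0,0,85]]]'
```

```text
time_s: 15.42
eef_pos: [0.5706, -0.0698, 0.2334]
eef_rot: [0.0, 0.992, 0.126, 0.0]
wrist_force: [-0.8, 0.6, 0.5]
opening: 0.994
time_s: 15.8
eef_pos: [0.5697, -0.0658, 0.2063]
eef_rot: [-0.001, 0.992, 0.129, -0.002]
wrist_force: [-0.1, 0.4, 1.0]
opening: 0.991
```

```bash
python3 -m pendant '[[[1.5,-2,-30,0,85],[0,0,-30,0,85],[0,0,-30,0,85],[0,0,-15,0,85],[0,0,-12,0,85],[0,0,0,0,85],[0,0,0,0,85]]]'
```

```text
time_s: 16.68
eef_pos: [0.5732, -0.0697, 0.0924]
eef_rot: [0.0, 0.992, 0.128, 0.001]
wrist_force: [0.7, -0.8, -0.6]
opening: 0.995
```

```bash
python3 -m pendant '[[[-1.5,0,-3,0,85],[0,0,0,0,50],[0,0,0,0,25],[0,0,0,0,10],[0,0,0,0,10],[0,0,0,0,10],[0,0,0,0,10]]]'
python3 -m pendant '[[[-1.2,-1.4,0,0,10],[-1.2,-1.4,0,0,10],[-1.1,-1.4,0,0,10],[0,0,0,0,10],[0,0,0,0,10]]]'
python3 - <<'E'
from h import *
c=cam('scene','scene8.png')
for n in ('scene7.png','scene8.png'):
    l,B=blobs(cv2.imread('pics/'+n)[:,:,::-1].copy(),'red');print([(b[1].tolist(),b[2].round(2).tolist()) for b in B if b[2][0]>280][:3])
E
```

```text
time_s: 17.55
eef_pos: [0.571, -0.0693, 0.0885]
eef_rot: [-0.0, 0.992, 0.128, 0.0]
wrist_force: [-2.1, 1.5, 3.9]
opening: 0.207
time_s: 18.18
eef_pos: [0.5674, -0.0737, 0.0885]
eef_rot: [-0.0, 0.992, 0.128, -0.0]
wrist_force: [-1.2, 3.8, 5.2]
opening: 0.206
[([306, 294, 12, 6, 28], [311.14, 296.21])]
[([306, 294, 13, 6, 29], [312.52, 296.66])]
```

```bash
python3 -m pendant '[[[0,0,0,0,30],[0,0,0,0,60],[0,0,0,0,85],[0,0,0,0,85],[0,0,0,0,85],[0,0,0,0,85],[0,0,15,0,85],[0,0,30,0,85]]]'
python3 -m pendant '[[[0,0,40,0,85],[0,0,40,0,85],[0,20,20,0,85],[5,40,0,0,85],[10,40,0,0,85],[10,40,0,0,85],[10,40,0,0,85],[10,40,0,0,85]]]'
python3 -m pendant '[[[8,45,0,0,85],[0,0,0,0,85],[0,0,0,0,85],[0,0,0,0,85]]]'
python3 - <<'E'
from h import *
c=cam('wrist','w9.png');d=cam('side','side9.png');e=cam('scene','scene9.png')
u,v=proj(c,[.6335,.2015,.056]);u0,v0=int(u)-25,int(v)-25;print(u0,v0,c['origin'])
f=lambda n,u,v,s,t:cv2.resize(cv2.imread('pics/'+n)[v:v+t,u:u+s],None,fx=6,fy=6,interpolation=cv2.INTER_CUBIC)
cv2.imwrite('pics/z9.png',np.hstack([f('w9.png',u0,v0,50,50),f('side9.png',265,175,35,50),f('scene9.png',285,280,45,50)]))
E
```

```text
time_s: 19.23
eef_pos: [0.5666, -0.0734, 0.1334]
eef_rot: [-0.001, 0.992, 0.128, -0.001]
wrist_force: [0.7, -0.3, 1.6]
opening: 0.996
time_s: 20.23
eef_pos: [0.6128, 0.1477, 0.2347]
eef_rot: [0.0, 0.992, 0.128, 0.001]
wrist_force: [0.6, -0.3, -0.2]
opening: 0.997
time_s: 20.72
eef_pos: [0.6205, 0.1901, 0.2337]
eef_rot: [0.0, 0.992, 0.127, 0.0]
wrist_force: [0.1, 0.3, 0.6]
opening: 0.992
240 143 [0.69097585 0.20813418 0.37480216]
```

View pics/z9.png

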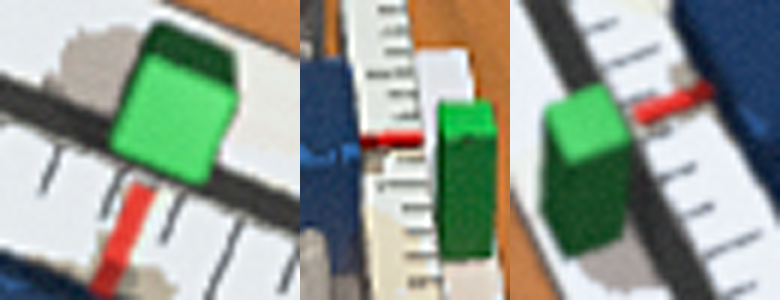

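Run:
```python
from h import *
cw=cam('wrist');cs=cam('scene');cd=cam('side')
ay=np.array([.1425,.99]);ay/=np.linalg.norm(ay);ax=np.array([ay[1],-ay[0]])
T=tri([cw,cs,cd],((263.7,174.2),(306.2,299.7),(285.2,198)));G=tri([cw,cs,cd],((269.3,162.7),(298,300.7),(293,194.8)))
d=(G[0]-T[0])[:2]*1e3;print(T,G,d@ax,d@ay)
for n,c,t,g in [('wrist',cw,(263.7,174.2),(269.3,162.7)),('scene',cs,(306.2,299.7),(298,300.7)),('side',cd,(285.2,198),(293,194.8))]:
    d=(ray(c,*g,.060)-ray(c,*t,.0545))[:2]*1e3; print(n,'x %.1f y %.1f'%(d@ax,d@ay))
o=monitor.get_obs();print(o['time_s'],abs(o['dq']).max(),o['wrist_force'])
```

```text
(array([0.62794097, 0.20260183, 0.05426086]), [np.float64(1.1196557874021218), np.float64(1.1797785828470804), np.float64(0.6283455988297661)]) (array([0.6402848 , 0.20071346, 0.06032758]), [np.float64(1.361802609557455), np.float64(1.636130080976758), np.float64(0.9749946418003838)]) 12.48695493655384 -0.11047428322332875
wrist x 12.4 y -0.4
scene x 11.9 y -0.1
side x 12.9 y 0.6
21.025 0.004357887993518231 [1.15431963 0.37166383 0.27882503]
```

Every view puts the pointer within about 0.6 mm of green. The gripper is clear and the arm is at rest.

```bash
python3 -c "
from bench import order
print(order.hand_in())"
```

```text
the job is handed in; nothing more can be done
None
```

The pointer now stands opposite the green marker, and the job is handed in. I gripped the red spinner handle and carried the wheel about 365° clockwise. I let go to check from above, then regripped and turned it about 7° more to close a remaining 1.1 mm. Only the handle was used to move the carriage.

- **Position:** triangulating from all three cameras, the pointer is 0.1 mm from the green marker along the rail. The single views differed slightly: wrist −0.4 mm, scene −0.1 mm, side +0.6 mm. The sideways gap measured 12.5 mm, against 12 mm specified.
- **State at hand-in:** the gripper was open, well above the bench and touching nothing, and the arm was at rest. The clock read 21 s of the 48 s allowed.
- **Disagreement:** an early estimate of the remaining travel from the scene camera alone was up to about 2–3 mm off. I had the height of the pointer tip and the centre of the green block's top slightly wrong, and the top-down wrist view settled it.

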